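Bring the floating sample shuttle to rest at the tube reader

TASK

The rack of blood tubes stands on a sample shuttle that floats on an air track with hardly any friction. Pushing gently and only on the shuttle's sprung end bumpers, never on its deck or the tube rack, move it along the track towards the end stop and bring it to rest with its pointer in line with the index finger of the tube reader, so that it stays standing there untouched. Do not let it strike the end stop or race along, and leave the other things on the bench alone.

Things in the scene. Friction and masses are not known exactly. Their poses are not given: they have to be found in the camera images.
- track: Fixed aluminium air-track channel, 158 wide (x), 830 long (y), open on top; origin on the bench on its centre line. The shuttle runs along the track's own y axis, +y leads to the end stop. Floor 10 above the bench, inner width 134, side walls 12 thick, 72 high. End stop: 30 thick dark steel block across the channel, face at y = +340. Closed rear end: inner face at y = -443.
- shuttle (a joint): Place in m of the shuttle's middle along the track's y axis, 0 at the track's origin. It strikes the end stop at 0.240, the rear end at -0.33. Floats on air: no dry friction, only drag of about 0.25 N per m/s, so left alone it runs on for about 8 s times its speed. Moving mass with rack and bumpers about 2.0 kg; the true mass may differ by a third.
- pointer (a point): Tip of the steel pointer on the shuttle's deck, at the middle of its length, on its top edge on the reader's side (65 to +x of the track's centre line, 75 above the bench).
- front_bumper: Black sprung bumper at the shuttle's +y end, to be pushed gently by a finger standing in the channel. Origin at the middle of its outer face, 100 from the shuttle's middle when free, 53 above the bench; 110 wide, 34 tall, 25 out of the block. Yields 22 along the track against a spring of 50 N/m, hardly damped (a shuttle caught by a still hand bounces back), no preload.
- rear_bumper: The same bumper at the shuttle's -y end, origin at the middle of its outer face, 100 behind the shuttle's middle when not pressed.
- tube_rack: White rack, 98 by 98, with 25 purple-capped tubes, fixed in the middle of the shuttle's top (12 to the -x side of the centre line). Origin at the centre of its underside, 72 above the bench; caps reach 111 above the bench. 26 of bare block remain at each end of the shuttle, besides the bumpers. Not to be touched.
- index (a point): Tip of the steel index finger of the tube reader, beside the channel on its far (+x) side, 95 above the bench. The shuttle is at its place when its pointer has the same position along the track's y axis as this.
- reader: Tube code reader on a stand, fixed on the bench on the far side of the track: foot 70 square, head 55 by 56, top 96 above the bench; origin on the bench 125 from the track's centre line, in line with its index finger; axes parallel to the track's.
- spare_rack: Bystander: white tube rack 110 by 220 with 50 capped tubes, 80 tall, loose on the bench beyond the track.
- glove_box: Bystander: glove box 110 by 200, 75 tall, loose on the bench beyond the track.
- stain_jar: Bystander: amber jar, 60 in diameter, 85 tall, loose on the bench on the robot's left.
- deck: The shuttle's deck: a dark grey block 130 wide, 150 long, filling the channel, its top 72 above the bench, flush with the walls, too wide to be gripped and not to be pressed on. Origin at the middle of the shuttle's length on the track's centre line, at bench height; axes parallel to the track's.
Things that resemble listed ones, but are neither listed nor needed, are in the scene too. What is shaped like the reader but green is not meant.

How it is judged:
By the outcome, as a careful person would: the job done as asked, in the order asked, and still so for the second after the job is handed in, with the robot touching nothing.
It also fails if it takes over 45 s, if anything falls off the work surface, if the arm or the gripper's body presses on something with over 40 N, if the wrist force passes 120 N, or if a joint passes its speed limit or range.

ROBOT

A 6-joint arm with a two-finger parallel gripper is mounted at the origin on the work surface. World frame = base frame: x ahead of the robot, y to its left, z up, the work surface at z = 0. Lengths are in m, angles in degrees, forces in N, time in s.
With the tool pointing down it reaches from about 0.25 to 0.725 m from the base axis. Payload 9.7 kg.
Tool frame: the origin (TCP) lies between the finger pads; the fingertips stand 19 mm ahead of it and the grasp point (between the pads) is the TCP; z points along the fingers, y is the line along which they close (so a half turn about z gives the same grasp; the last joint's range is limited). The gripper opens to 85 mm and grips with 20 to 120 N. Pads are 22 mm wide; open, the fingers measure 114 mm over their backs; the gripper's body (76 mm by 85 mm) begins 54 mm behind the grasp point. The pads swing forward as they close: fully open they stand 13 mm farther back than shut.
Start: joints at [64.4, 4.979, 10.078, 95.1, 0, 90], TCP at [0.238, 0.496, 0.212] pointing down, gripper open.
Joint ranges: [-179.16, 179.16], [-48.56, 103.87], [-65.8, 70.77], [-126.05, 130.52], [-82.76, 87.17], [-180, 180]. Speed limits (degrees/s): [127.2, 127.2, 147.25, 180, 180, 180].

INTERFACE

Orientations are given as [roll, pitch, yaw] about the fixed x, y, z axes, in that order (R = Rz(yaw) Ry(pitch) Rx(roll)).
In Python, from workcell import bot gives the robot as it stands. The module is installed in compiled form; this text tells all that it offers.
- The arm moves only by the shell command python3 -m crank 'ROWS' [OPENING] [FORCE]. ROWS is JSON, a list that holds one entry, the list of rows, each a list of 6 numbers: the shift along the world's x, y, z as a fraction of full scale, then the turn, a rotation vector about the world's x, y, z as a fraction of full scale. In form: [[[x, y, z, wx, wy, wz], ...]]. A call has 1 to 20 rows; each row shifts and turns the commanded pose from where the row before left it; what a row does not reach is not made up. Full scale, the value 1, is 20 mm for a shift and 0.12 rad for a turn. A row lasts 1/12 s, in which the tool goes at most 41.7 mm and 7.16 degrees, less where a joint would pass 70% of its speed; a pose out of reach is approached as far as the arm can. A call with a number of a shift or a turn outside -1 to 1 is refused whole. A call with a gripper value outside its range is refused whole. OPENING is the opening, from 0 (shut) to 1 (fully open), set as the call begins (- or left out, the last holds). The fingers move at their own pace and stop on an object; FORCE is the grip in N (left out, the last holds). Time passes only in rows, so rows that do not move let the fingers close. It gives the time, the measured TCP pose, the force, the opening and the grip force at its end, in the units of the state.
- bot.get_obs(): the state, without advancing time (a new reading comes with each control period).
- bot.camera(name): name is "side" or "top"; returns the picture (384x512x3 uint8, red, green, blue); there is no depth.
- bot.camera_model(name): a dict with "vertical_fov" (degrees; the focal length in pixels is half the picture's height over the tangent of half this angle, whatever the lens; pixels are square), "cx", "cy" (the principal point, pixels), "R" (3x3) and "t" (3): a world point X has camera coordinates R X + t. Camera axes: x right, y down, z forward; pixel columns grow to the right and rows downward; lengths in m; the calibration is good to about 2 mm. A picture is of the moment at which its call begins. camera_model takes no time and is no camera call.
- bot.job_done(): hands the job in; it is judged then, once.
The state is a dict: "time": time; "q": joint angles; "qd": joint speeds; "joint_efforts": joint torques, N m; "ee_pos": TCP position; "tcp_rot": TCP orientation; "wrist_force": force on the tool from outside, world axes, zero at the start; "torque": the same for the moment, N m; "opening": finger opening in m; "grasp_force": force on a finger pad.
Only numpy, scipy, OpenCV 4.12 (cv2) and the standard library are available. Lean on these libraries where they do the work, as an engineer would, in place of code of your own. Each camera call takes 0.05 s, during which the arm holds its last target. There are 200 camera calls.

## Working session

There is one attempt and no reset: what is moved stays moved. The work goes in short steps, Python scripts to look and compute and a shell command to move; the robot and the scene stay as the last step left them, time stands still between calls to the robot, and variables do not carry over. Pictures are saved under pics/ and viewed, at most 10 in all, crops included, and the job is handed in when it is done.

```bash
mkdir -p pics; python3 - <<'E'
from workcell import bot
import cv2
o=bot.get_obs();print(o)
for n in("side","top"):
    m=bot.camera_model(n);print(n,m)
    cv2.imwrite(f"pics/{n}0.png",bot.camera(n)[:,:,::-1])
E
```

```text
{'time': 0.0, 'q': array([6.43995956e+01, 5.00927272e+00, 1.00337365e+01, 9.50985991e+01,
       1.43262036e-03, 8.99977865e+01]), 'qd': array([ 0.05045402, -0.05985915, -0.00964298,  0.09692167, -0.10200348,
       -0.02204473]), 'joint_efforts': array([ 3.97225594e-03, -5.20378911e+01,  4.64813697e+01,  1.58292800e-02,
        3.29618424e-04,  3.73696423e-06]), 'ee_pos': array([0.23753407, 0.49578049, 0.21119419]), 'tcp_rot': array([-1.79925865e+02, -1.43548316e-03,  1.54401807e+02]), 'wrist_force': array([1.40333012, 0.30990211, 0.23542269]), 'torque': array([ 0.00473387, -0.04033345, -0.02807334]), 'grasp_force': 0.0, 'opening': 0.08551489441914417}
side {'vertical_fov': 46.63169629342981, 'cx': 259.6456491924445, 'cy': 189.88738317085893, 'R': array([[ 9.71555330e-01, -2.36811318e-01, -7.99836873e-04],
       [-1.53119422e-01, -6.25612615e-01, -7.64959671e-01],
       [ 1.80650720e-01,  7.43323116e-01, -6.44077683e-01]]), 't': array([-0.42310509,  0.2175266 ,  1.23736008])}
top {'vertical_fov': 49.08233667552207, 'cx': 249.10660054572264, 'cy': 185.2032487069753, 'R': array([[ 0.01621864, -0.99982871,  0.00891642],
       [-0.9918392 , -0.01721562, -0.12632748],
       [ 0.12645935, -0.0067948 , -0.99194852]]), 't': array([0.12610799, 0.49155345, 1.1229263 ])}
```

View pics/side0.png

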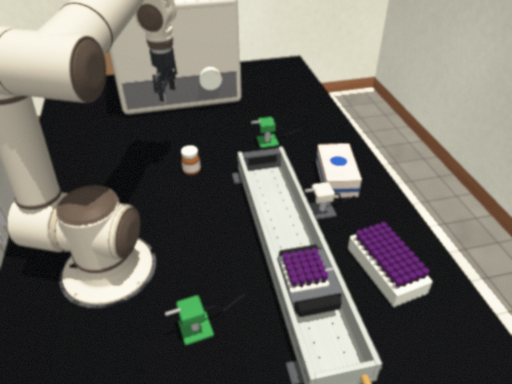

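View pics/top0.png

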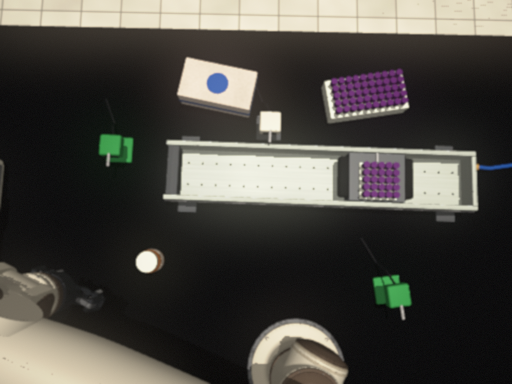

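The top view shows the white reader at (269,124), with its index at about (270,140). The shuttle's rack is at (380,180), its pointer at about (378,155), and the end stop is on the left at about x=173. The lookalikes are green readers at (115,148) and (397,292). The white one at (269,124) fits the description: it isn't green, it's beside the track and its finger points at it. I'll confirm that in a crop.

```bash
cat > h.py <<'E'
import numpy as np, cv2
from workcell import bot
M={n:bot.camera_model(n) for n in("side","top")}
def ray(n,u,v,z):
    m=M[n];f=192/np.tan(np.radians(m["vertical_fov"]/2));R,t=m["R"],m["t"]
    d=R.T@np.array([(u-m["cx"])/f,(v-m["cy"])/f,1]);c=-R.T@t
    return c+d*(z-c[2])/d[2]
def px(n,X):
    m=M[n];f=192/np.tan(np.radians(m["vertical_fov"]/2));c=m["R"]@np.array(X)+m["t"]
    return f*c[0]/c[2]+m["cx"],f*c[1]/c[2]+m["cy"]
E
python3 - <<'E'
from h import *
im=cv2.imread("pics/top0.png")
c=cv2.resize(im[100:220,250:420],None,fx=4.7,fy=4.7,interpolation=cv2.INTER_CUBIC)
cv2.imwrite("pics/crop1.png",c)
c=cv2.resize(im[100:220,155:325],None,fx=4.7,fy=4.7,interpolation=cv2.INTER_CUBIC)
cv2.imwrite("pics/crop2.png",c)
E
```

```text
(no output)
```

View pics/crop1.png

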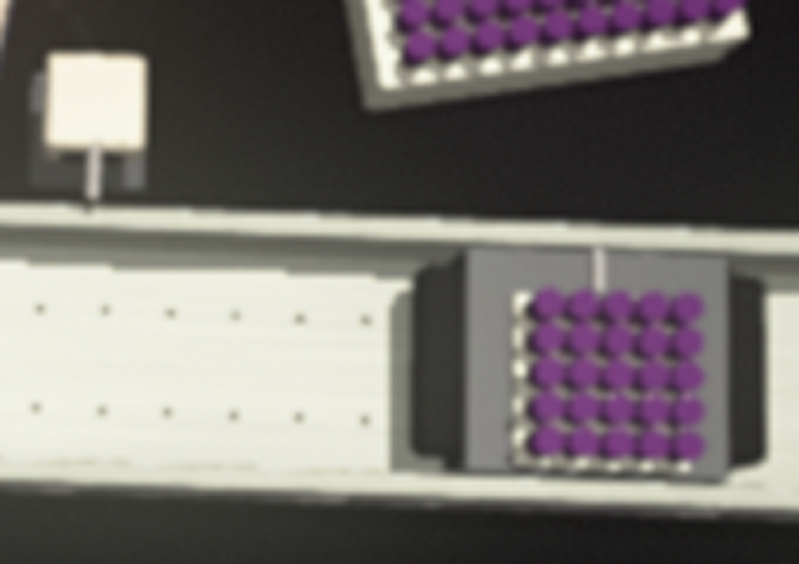

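View pics/crop2.png

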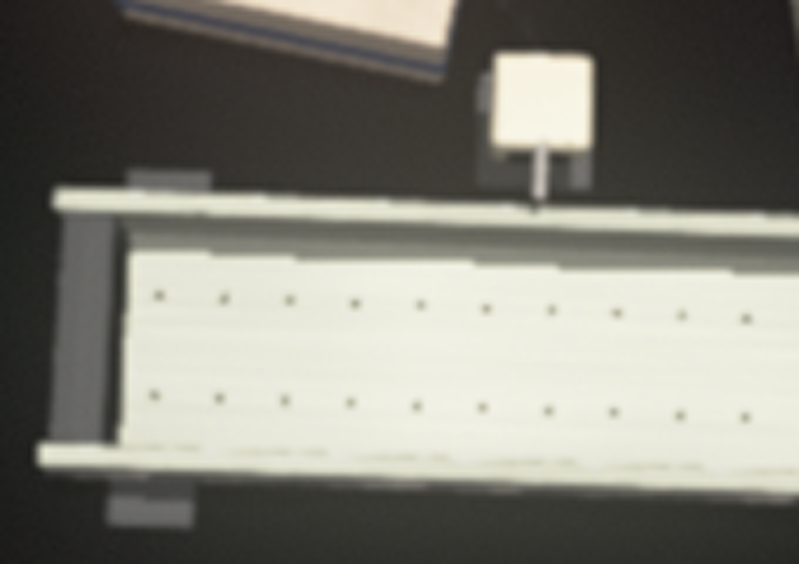

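The crop confirms that the white reader's index finger points at the channel, tip at about (269.4,142.3). The pointer tip is at about (377,153) on the reader's side of the deck. Next I'll measure the track frame.

```bash
cat >> h.py <<'E'
def caps(im,roi):
    # purple cap centroid (weighted) inside roi (u0,u1,v0,v1)
    u0,u1,v0,v1=roi;a=im[v0:v1,u0:u1].astype(float)  # RGB
    w=np.clip(np.minimum(a[...,0],a[...,2])-a[...,1]-15,0,60)
    vv,uu=np.mgrid[v0:v1,u0:u1];return (w*uu).sum()/w.sum(),(w*vv).sum()/w.sum()
E
python3 - <<'E'
from h import *
im=cv2.imread("pics/top0.png");g=cv2.cvtColor(im,cv2.COLOR_BGR2GRAY).astype(float)
def edge(col):
    i=np.where(col>110)[0][0];return i-1+(110-col[i-1])/(col[i]-col[i-1])
far=[];near=[]
for u in list(range(175,255,4))+list(range(290,470,4)):
    far.append((u,136+edge(g[136:160,u])))
    c=g[190:222,u][::-1];near.append((u,221-edge(c)))
for nm,p in(("far",far),("near",near)):
    W=np.array([ray("top",u,v,.072)[:2] for u,v in p])
    for _ in range(3):
        k=np.polyfit(W[:,1],W[:,0],1);r=W[:,0]-np.polyval(k,W[:,1]);W=W[abs(r)<2.5*r.std()+1e-4]
    print(nm,len(W),"x=%.4f*y+%.4f"%tuple(k),"std",r.std(), "quad",np.polyfit(W[:,1],W[:,0],2)[0])
P=ray("top",376.9,152.8,.075);I=ray("top",269.4,142.0,.095);print("ptr",P,"idx",I)
print("caps",caps(im[...,::-1],(345,415,155,205)))
print("endstop far/near corner(z72)",ray("top",155+53/4.7,140,.072),ray("top",155+38.5/4.7,100+455/4.7,.072))
for n,X in(("idx",I),("ptr",P)):print(n,"side",px("side",X))
im=cv2.imread("pics/side0.png");c=cv2.resize(im[170:310,255:355],None,fx=4.2,fy=4.2,interpolation=cv2.INTER_CUBIC);cv2.imwrite("pics/crop3.png",c)
E
```

```text
far 58 x=0.0212*y+0.5975 std 0.0005428018948328782 quad 8.046058602076411e-05
near 60 x=0.0193*y+0.4359 std 0.00032884479797354543 quad 0.0006450352242513602
ptr [ 0.57684441 -0.2051489   0.075     ] idx [0.59636293 0.08338508 0.095     ]
caps (np.float64(381.03826904296875), np.float64(179.1912841796875))
endstop far/near corner(z72) [0.60216362 0.35822102 0.072     ] [0.44940606 0.3600498  0.072     ]
idx side (np.float64(304.8169423541034), np.float64(190.3421427685411))
ptr side (np.float64(332.22265654810485), np.float64(268.0562768960582))
```

View pics/crop3.png

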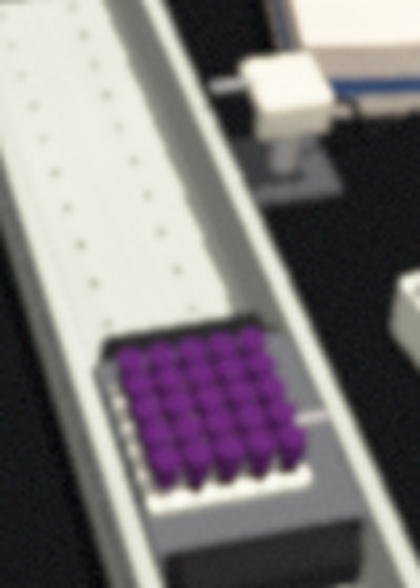

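The side view agrees with the top rays: index at about (305.4,190.3) and pointer at about (332.3,268). The pointer has to travel about 0.289 m. I'm moving to stand behind the rear bumper with the fingers shut.

```bash
python3 -m crank '[[[0.34,-1,0,0,0,-0.477],[0.34,-1,0,0,0,-0.477],[0.34,-1,0,0,0,-0.477],[0.34,-1,0,0,0,-0.477],[0.34,-1,0,0,0,-0.477],[0.34,-1,0,0,0,-0.477],[0.34,-1,0,0,0,-0.477],[0.34,-1,0,0,0,-0.477],[0.34,-1,0,0,0,-0.477],[0.34,-1,0,0,0,-0.477],[0.34,-1,0,0,0,-0.477],[0.34,-1,0,0,0,-0.477],[0.34,-1,0,0,0,-0.477],[0.34,-1,0,0,0,-0.477],[0.34,-1,0,0,0,-0.477],[0.34,-1,0,0,0,-0.477],[0.34,-1,0,0,0,-0.477],[0.34,-1,0,0,0,-0.477],[0.34,-1,0,0,0,-0.477],[0.34,-1,0,0,0,-0.477]]]' 0 20
python3 -m crank '[[[0.34,-1,0,0,0,0],[0.34,-1,0,0,0,0],[0.34,-1,0,0,0,0],[0.34,-1,0,0,0,0],[0.34,-1,0,0,0,0],[0.34,-1,0,0,0,0],[0.34,-1,0,0,0,0],[0.34,-1,0,0,0,0],[0.34,-1,0,0,0,0],[0.34,-1,0,0,0,0],[0.34,-1,0,0,0,0],[0.34,-1,0,0,0,0],[0.34,-1,0,0,0,0],[0.34,-1,0,0,0,0],[0.34,-1,0,0,0,0],[0.34,-1,0,0,0,0],[0.34,-1,0,0,0,0],[0.34,-1,0,0,0,0],[0.34,-1,0,0,0,0],[0.34,-1,0,0,0,0],[0,-1,0,0,0,0],[0,-1,0,0,0,0]]]' | head -3
```

```text
time: 1.77
ee_pos: [0.3737, 0.0949, 0.2117]
tcp_rot: [-180.0, 0.0, 88.6]
wrist_force: [0.1, 0.2, -0.2]
opening: -0.0
grasp_force: 0.0$[0]: bad value
```

```bash
python3 -m crank '[[[0.34,-1,0,0,0,0],[0.34,-1,0,0,0,0],[0.34,-1,0,0,0,0],[0.34,-1,0,0,0,0],[0.34,-1,0,0,0,0],[0.34,-1,0,0,0,0],[0.34,-1,0,0,0,0],[0.34,-1,0,0,0,0],[0.34,-1,0,0,0,0],[0.34,-1,0,0,0,0],[0.34,-1,0,0,0,0],[0.34,-1,0,0,0,0],[0.34,-1,0,0,0,0],[0.34,-1,0,0,0,0],[0.34,-1,0,0,0,0],[0.34,-1,0,0,0,0],[0.34,-1,0,0,0,0],[0.34,-1,0,0,0,0],[0.34,-1,0,0,0,0],[0.34,-1,0,0,0,0]]]'
python3 -m crank '[[[0,-1,0,0,0,0],[0,-1,0,0,0,0],[0,-0.2,0,0,0,0],[0,0,-1,0,0,0],[0,0,-1,0,0,0],[0,0,-1,0,0,0],[0,0,-1,0,0,0],[0,0,-1,0,0,0],[0,0,-0.5,0,0,0],[0,0,0,0,0,0]]]'
```

```text
time: 3.43
ee_pos: [0.5097, -0.305, 0.2114]
tcp_rot: [-180.0, -0.0, 88.8]
wrist_force: [-1.0, 0.3, 0.4]
opening: 0.0003
grasp_force: 0.0
time: 4.27
ee_pos: [0.5085, -0.3468, 0.0992]
tcp_rot: [-179.8, -0.1, 88.8]
wrist_force: [-1.4, 0.3, -0.1]
opening: 0.0
grasp_force: 0.0
```

```bash
python3 -m crank '[[[0.05,0,-0.6,0,0,0],[0,0,-0.6,0,0,0],[0,0,-0.5,0,0,0],[0,0,0,0,0,0]]]'; python3 - <<'E'
from h import *
a=bot.camera("side");b=bot.camera("top")
print(caps(b,(345,415,155,205)))
c=np.hstack([cv2.resize(a[240:384,255:385],(390,432)),cv2.resize(b[110:254,340:475],(405,432))])
cv2.imwrite("pics/p4.png",c[:,:,::-1])
E
```

```text
time: 4.6
ee_pos: [0.5099, -0.3474, 0.0654]
tcp_rot: [-179.9, -0.1, 88.8]
wrist_force: [-0.4, 0.2, -0.2]
opening: -0.0002
grasp_force: 0.0
(np.float64(381.0894228461723), np.float64(179.1721562275018))
```

View pics/p4.png

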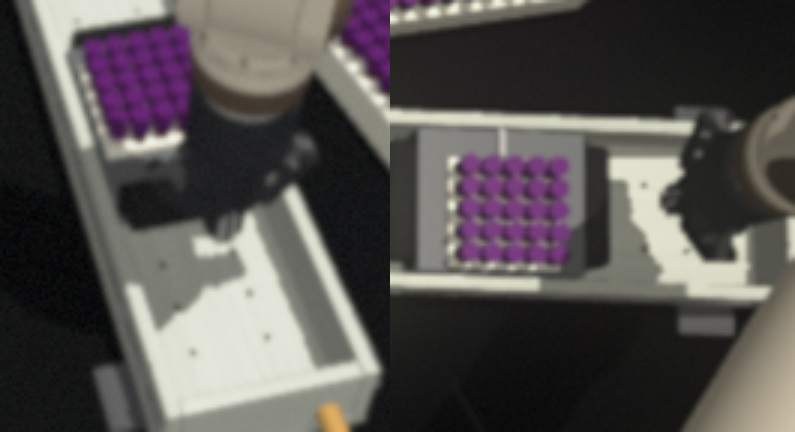

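The fingers stand in the channel about 30 mm behind the rear bumper and clear of everything. I'll push at a steady 30 mm/s, so the spring throws the shuttle off at about 60 mm/s.

```bash
python3 -m crank '[[[0.01,0.5,0,0,0,0],[0,0.125,0,0,0,0],[0,0.125,0,0,0,0],[0,0.125,0,0,0,0],[0,0.125,0,0,0,0],[0,0.125,0,0,0,0],[0,0.125,0,0,0,0],[0,0.125,0,0,0,0],[0,0.125,0,0,0,0],[0,0.125,0,0,0,0],[0,0.125,0,0,0,0],[0,0.125,0,0,0,0],[0,0.125,0,0,0,0],[0,0.125,0,0,0,0],[0,0.125,0,0,0,0],[0,0.125,0,0,0,0],[0,0.125,0,0,0,0],[0,0.125,0,0,0,0],[0,0.125,0,0,0,0],[0,0.125,0,0,0,0]]]'; cat >> h.py <<'E'
def s_now():
    b=bot.camera("top");u0,v0=380,179
    a=b.astype(int);m=(np.minimum(a[...,0],a[...,2])-a[...,1]>25);m[:153]=0;m[208:]=0;m[:,:165]=0;m[:,475:]=0
    uu=np.where(m)[1];u0=int(np.median(uu)) if len(uu) else 380
    u,v=caps(b,(max(u0-30,0),u0+31,153,208));X=ray("top",u,v,.105)
    return X[1]+.02*X[0],m.sum()
E
python3 - <<'E'
from h import *
for i in range(4):print(bot.get_obs()["time"],s_now())
print(ray("top",381.06,179.18,.105)@[.02,1,0])
E
```

```text
time: 6.37
ee_pos: [0.5108, -0.2902, 0.0679]
tcp_rot: [180.0, 0.0, 88.8]
wrist_force: [-0.1, 0.9, -0.1]
opening: -0.0002
grasp_force: 0.0
6.3667 (np.float64(-0.18754363801616067), np.int64(835))
6.4167 (np.float64(-0.18749200848991024), np.int64(832))
6.4667 (np.float64(-0.18753973306179972), np.int64(839))
6.5167 (np.float64(-0.18755565776856722), np.int64(834))
-0.19485295671434905
```

```bash
python3 - <<'E'
from h import *
a=bot.camera("side");b=bot.camera("top");print(s_now())
o=bot.get_obs();print(o["time"],o["wrist_force"])
c=np.hstack([cv2.resize(a[240:384,255:385],(390,432)),cv2.resize(b[110:254,340:475],(405,432))])
cv2.imwrite("pics/p5.png",c[:,:,::-1])
E
```

```text
(np.float64(-0.18753531201488893), np.int64(833))
6.7167 [ 0.66617419 -0.66176395  0.05048071]
```

View pics/p5.png

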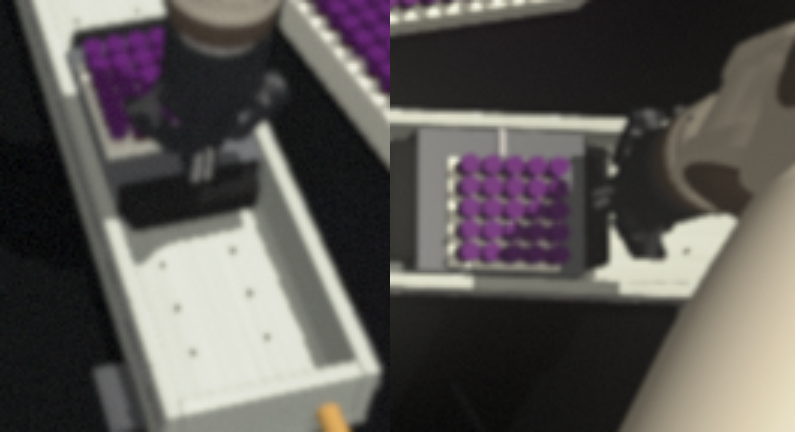

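```bash
python3 - <<'E'
from h import *
o=bot.get_obs();p=o["ee_pos"];print(p,o["tcp_rot"])
print("tip px top/side",px("top",p-[0,0,.019]),px("side",p-[0,0,.019]))
print("bumper rear top edge",ray("top",412.3,180,.07),"front ",ray("top",338.3,180,.07),"block rear",ray("top",404.3,180,.072))
E
```

```text
[ 0.51083284 -0.29058967  0.06785726] [-1.79999288e+02 -1.33995772e-04  8.88018300e+01]
tip px top/side (np.float64(405.86707747161324), np.float64(179.20363033847786)) (np.float64(318.0893436005818), np.float64(306.6861176225881))
bumper rear top edge [ 0.50584852 -0.2995791   0.07      ] front  [ 0.50240068 -0.10221666  0.07      ] block rear [ 0.50518203 -0.27745138  0.072     ]
```

```bash
python3 - <<'E'
from h import *
a=bot.camera("side");b=bot.camera("top");print(bot.get_obs()["time"])
A=np.clip(a[270:330,285:351].astype(float)*2.0+10,0,255).astype('uint8');B=np.clip(b[150:210,385:451].astype(float)*2+10,0,255).astype('uint8')
c=np.hstack([cv2.resize(x,(400,364),interpolation=cv2.INTER_CUBIC) for x in(A,B)])
cv2.imwrite("pics/p6.png",c[:,:,::-1])
E
```

```text
6.8167
```

View pics/p6.png

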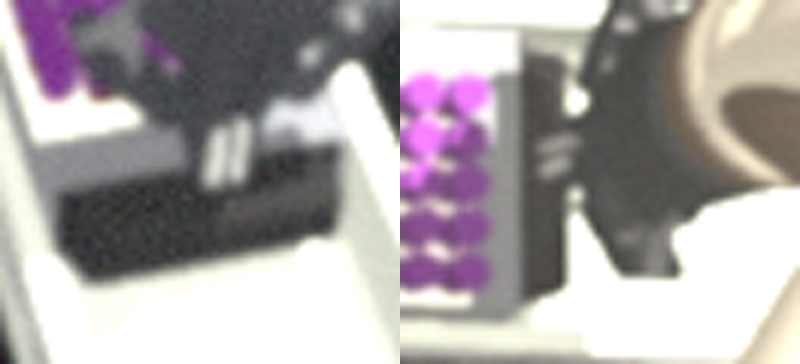

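```bash
python3 - <<'E'
from h import *
for z in np.arange(.04,.12,.01):print(z.round(2),ray("side",321.5,300.8,z)[:2].round(4),ray("top",409,177,z)[:2].round(4))
E
```

```text
0.04 [ 0.5276 -0.2705] [ 0.5184 -0.3028]
0.05 [ 0.5243 -0.2771] [ 0.5169 -0.2989]
0.06 [ 0.521  -0.2837] [ 0.5153 -0.2949]
0.07 [ 0.5177 -0.2904] [ 0.5138 -0.291 ]
0.08 [ 0.5144 -0.297 ] [ 0.5122 -0.2871]
0.09 [ 0.511  -0.3037] [ 0.5107 -0.2832]
0.1 [ 0.5077 -0.3103] [ 0.5091 -0.2793]
0.11 [ 0.5044 -0.317 ] [ 0.5076 -0.2753]
```

```bash
python3 - <<'E'
from h import *
print(px("side",[.51,-.3474,.0464]),px("side",[.51,-.3474,.0654]),px("side",[.51,-.3474,.08]),px("top",[.51,-.3474,.0464]))
a=cv2.imread("pics/p4.png")[180:260,180:280]
a=np.clip(a*2.0,0,255).astype('uint8');cv2.imwrite("pics/p7.png",cv2.resize(a,None,fx=5,fy=5))
E
```

```text
(np.float64(325.78865631825266), np.float64(327.3242288115488)) (np.float64(326.5685837073), np.float64(322.66710460558767)) (np.float64(327.18061505560695), np.float64(319.0125259268091)) (np.float64(426.364409338722), np.float64(179.99528756153134))
```

View pics/p7.png

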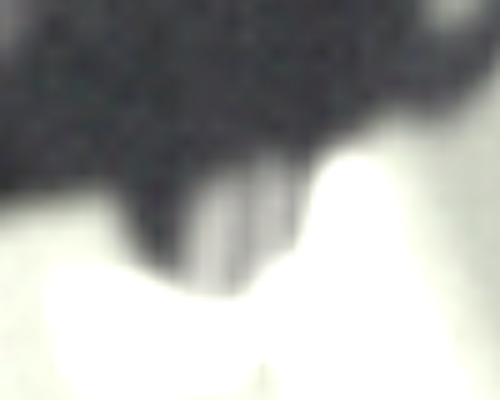

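The close-up and triangulation put the real fingertips at about z = 0.07, roughly at TCP height. They slid over the top of the bumper and the shuttle hasn't moved. I'll back off, go about 23 mm lower and check that pushes connect.

```bash
python3 -m crank '[[[0,-0.95,0,0,0,0],[0,-0.95,0,0,0,0],[0,-0.6,0,0,0,0],[0,0,-0.6,0,0,0],[0,0,-0.55,0,0,0],[0,0,0,0,0,0],[0,0,0,0,0,0]]]'; python3 - <<'E'
from h import *
for i in range(2):print(bot.get_obs()["time"],s_now())
a=bot.camera("side");p=bot.get_obs()["ee_pos"]
g=a[290:345,310:350].astype(int).sum(2)//3
print(px("side",p),px("side",p+[0,0,.005]));print(g[20:50:1,14:26])
E
```

```text
time: 7.4
ee_pos: [0.5101, -0.3393, 0.0433]
tcp_rot: [-179.9, -0.1, 88.8]
wrist_force: [1.0, -0.3, 0.7]
opening: 0.0001
grasp_force: 0.0
7.4 (np.float64(-0.19440557202290215), np.int64(1019))
7.45 (np.float64(-0.19442337759681608), np.int64(1021))
(np.float64(325.0786950184453), np.float64(324.8220059459608)) (np.float64(325.27871541250806), np.float64(323.606854772197))
[[ 28  32  29  32  32  33  28  32  28  32  39  63]
 [ 29  33  32  32  33  32  33  35  33  34  48  92]
 [ 32  31  30  30  35  41  46  46  42  41  59 116]
 [ 29  31  37  36  42  46  58  63  55  50  77 136]
 [ 34  36  46  57  60  61  68  81  75  65  89 144]
 [ 30  44  64  80  85  77  79  90  85  80 113 160]
 [ 36  50  75  97  96  82  85  96  85 101 146 186]
 [ 39  58  85 100  98  83  92  98  89 118 174 209]
 [ 43  60  87 102  93  85  93  99  96 134 189 216]
 [ 54  67  93 101  90  84  97 101 108 148 197 219]
 [ 71  76  97 103  87  83 101 109 120 153 193 216]
 [ 97  93 105 103  88  89 105 113 116 139 176 209]
 [114 107 107 107  97 100 108 105 104 119 154 195]
 [121 115 114 116 111 111 110 101  92 105 137 178]
 [123 120 120 121 119 120 118 107 101 108 127 158]
 [124 123 123 124 124 124 123 119 114 118 125 145]
 [124 123 123 123 123 124 124 124 124 122 125 132]
 [123 123 123 123 125 127 125 123 124 121 123 127]
 [122 124 123 124 123 126 125 125 125 126 127 128]
 [124 122 121 122 122 123 126 127 133 142 147 149]
 [122 122 124 121 123 124 130 137 156 177 185 189]
 [126 126 127 129 132 142 151 161 189 206 213 215]
 [147 150 150 150 159 175 189 200 212 220 222 222]
 [183 188 190 191 195 207 214 220 222 223 223 223]
 [205 215 216 214 217 220 221 223 225 226 223 223]
 [212 221 222 222 222 223 222 224 225 225 224 223]
 [218 222 222 222 222 223 223 222 224 224 225 222]
 [220 223 223 223 224 223 221 223 225 225 225 223]
 [220 222 224 223 223 223 223 222 223 225 225 224]
 [221 222 223 223 222 222 223 223 223 225 226 224]]
```

```bash
python3 -m crank '[[[0.01,0.3,0,0,0,0],[0,0.125,0,0,0,0],[0,0.125,0,0,0,0],[0,0.125,0,0,0,0],[0,0.125,0,0,0,0],[0,0.125,0,0,0,0],[0,0.125,0,0,0,0],[0,0.125,0,0,0,0],[0,0.125,0,0,0,0],[0,0.125,0,0,0,0],[0,0.125,0,0,0,0],[0,0.125,0,0,0,0],[0,0.125,0,0,0,0],[0,0.125,0,0,0,0],[0,0.125,0,0,0,0],[0,0.125,0,0,0,0]]]'; python3 - <<'E'
from h import *
for i in range(2):print(bot.get_obs()["time"],s_now())
print(bot.get_obs()["ee_pos"])
E
```

```text
time: 8.88
ee_pos: [0.511, -0.2967, 0.0449]
tcp_rot: [-180.0, -0.0, 88.8]
wrist_force: [0.2, 0.1, -0.2]
opening: -0.0002
grasp_force: 0.0
8.8833 (np.float64(-0.17307822972852366), np.int64(962))
8.9333 (np.float64(-0.17046479089122418), np.int64(947))
[ 0.51104495 -0.29656238  0.04490164]
```

The shuttle left at about 55 mm/s. I'm hopping over it to the front.

```bash
python3 -m crank '[[[0,0,1,0,0,0],[0,0,1,0,0,0],[0,0,1,0,0,0],[0,0,1,0,0,0],[0,0,1,0,0,0],[0,0,0.5,0,0,0],[0.02,1,0,0,0,0],[0.02,1,0,0,0,0],[0.02,1,0,0,0,0],[0.02,1,0,0,0,0],[0.02,1,0,0,0,0],[0.02,1,0,0,0,0],[0.02,1,0,0,0,0],[0.02,1,0,0,0,0],[0.02,1,0,0,0,0],[0.02,1,0,0,0,0],[0.02,1,0,0,0,0],[0.02,1,0,0,0,0],[0.02,1,0,0,0,0],[0.02,1,0,0,0,0]]]'; 
python3 -m crank '[[[0.02,1,0,0,0,0],[0.02,1,0,0,0,0],[0.02,1,0,0,0,0],[0.02,1,0,0,0,0],[0.02,1,0,0,0,0],[0.02,1,0,0,0,0],[0.02,1,0,0,0,0],[0.02,1,0,0,0,0],[0.02,1,0,0,0,0],[0.02,1,0,0,0,0],[0.02,1,0,0,0,0],[0,0,0,0,0,0]]]';python3 - <<'E'
from h import *
for i in range(3):print(bot.get_obs()["time"],s_now())
print(bot.get_obs()["ee_pos"])
E
```

```text
time: 10.65
ee_pos: [0.5165, -0.0161, 0.1545]
tcp_rot: [-180.0, 0.0, 88.8]
wrist_force: [0.6, -0.4, 0.5]
opening: -0.0001
grasp_force: 0.0
time: 11.65
ee_pos: [0.5208, 0.2057, 0.1541]
tcp_rot: [-180.0, -0.0, 88.9]
wrist_force: [0.8, 0.1, -0.3]
opening: -0.0002
grasp_force: 0.0
11.65 (np.float64(-0.0412283313389027), np.int64(966))
11.7 (np.float64(-0.03902864986947873), np.int64(961))
11.75 (np.float64(-0.03694125256661848), np.int64(960))
[0.52086433 0.20271148 0.15442966]
```

```bash
python3 -m crank '[[[0,-0.4,-1,0,0,0],[0,-0.4,-1,0,0,0],[0,-0.3,-1,0,0,0],[0,0,-1,0,0,0],[0,0,-1,0,0,0],[0,0,-0.5,0,0,0],[0,0,0,0,0,0],[0,0,0,0,0,0]]]';python3 - <<'E'
from h import *
d=[]
for i in range(6):d.append((bot.get_obs()["time"],s_now()[0]))
d=np.array(d);print(d,np.polyfit(d[:,0],d[:,1],1)[0]);print(bot.get_obs()["time"],bot.get_obs()["ee_pos"])
E
```

```text
time: 12.47
ee_pos: [0.521, 0.1804, 0.0452]
tcp_rot: [-180.0, 0.0, 88.8]
wrist_force: [0.6, 0.3, 0.9]
opening: -0.0001
grasp_force: 0.0
[[ 1.24667000e+01 -8.64787273e-03]
 [ 1.25167000e+01 -6.81045166e-03]
 [ 1.25667000e+01 -4.75705773e-03]
 [ 1.26167000e+01 -2.77385790e-03]
 [ 1.26667000e+01 -1.22664869e-03]
 [ 1.27167000e+01  1.10773687e-03]] 0.03857866099374071
12.7667 [0.52156059 0.18121642 0.04586475]
```

```bash
python3 -m crank '[[[0,0,0,0,0,0],[0,0,0,0,0,0],[0,0,0,0,0,0],[0,0,0,0,0,0],[0,0,0,0,0,0],[0,0,0,0,0,0],[0,0,0,0,0,0],[0,0,0,0,0,0],[0,0,0,0,0,0],[0,0,0,0,0,0],[0,0,0,0,0,0],[0,0,0,0,0,0],[0,0,0,0,0,0],[0,0,0,0,0,0],[0,0,0,0,0,0],[0,0,0,0,0,0],[0,0,0,0,0,0]]]' | head -2;python3 - <<'E'
from h import *
d=[]
for i in range(4):d.append((bot.get_obs()["time"],s_now()[0]))
d=np.array(d);print(d,np.polyfit(d[:,0],d[:,1],1)[0]);print(bot.get_obs()["time"],bot.get_obs()["ee_pos"])
E
```

```text
time: 14.18
ee_pos: [0.521, 0.181, 0.0449]
[[14.1833      0.04329643]
 [14.2333      0.04381094]
 [14.2833      0.04457143]
 [14.3333      0.04536174]] 0.013912797663215164
14.3833 [0.52104446 0.18102725 0.04490994]
```

```bash
cat >> h.py <<'E'
def trail(b):
    a=b.astype(int);m=(np.minimum(a[...,0],a[...,2])-a[...,1]>22);m[:153]=0;m[208:]=0;m[:,:165]=0;m[:,475:]=0
    r=[(u.max(),v,len(u)) for v in range(153,208) for u in [np.where(m[v])[0]] if len(u)>6]
    r=np.array(r);u=np.percentile(r[:,0],80);X=ray("top",u,179,.108)
    return X[1]+.02*X[0],m.sum(),len(r)
E
python3 - <<'E'
from h import *
b=bot.camera("top");t=bot.get_obs()["time"];cv2.imwrite("pics/t8.png",b[:,:,::-1])
r=trail(cv2.imread("pics/top0.png")[:,:,::-1])
print(t,"trail",trail(b),"ref",r, "s est",trail(b)[0]-r[0]-.1949)
a=b.astype(int);m=(np.minimum(a[...,0],a[...,2])-a[...,1]>22)[150:210,230:330]
print(m.sum(0));print(m.sum(1))
E
```

```text
14.4333 trail (np.float64(0.014545215660810833), np.int64(673), 36) ref (np.float64(-0.24011881216115907), np.int64(1070), 35) s est 0.059764027821969906
[ 0  0  0  0  0  0  0  0  0  0  0  0  0  0  0  0  0  0  0  0  0  0  0  0
  0  0  0  0  0  0  0  0  0  0  0  0  0  0  0  2  5  4  2  8 19 23 25 21
 15  5 12 27 36 36 31 22 14 13 24 35 36 32 26 17 12 19 31 35 35 26 20  5
  0  0  0  0  0  0  0  0  0  0  0  0  0  0  0  0  0  0  0  0  0  0  0  0
  0  0  0  0]
[ 0  0  0  0  0  0  0  0 11 22 25 29 26 21 13 11 19 26 30 28 21 14 11 13
 22 28 28 26 17  9  9 16 24 24 23 14  7  7 11 18 21 20 19 10  0  0  0  0
  0  0  0  0  0  0  0  0  0  0  0  0]
```

The trailing-edge measure gives s≈0.061 and v≈31 mm/s; the centroid was biased because the arm hides part of the rack. I'll catch the shuttle with the finger receding at half its speed.

```bash
python3 -m crank '[[[0,0,0,0,0,0],[0,0,0,0,0,0],[0,0,0,0,0,0],[0,0,0,0,0,0],[0,0.06,0,0,0,0],[0,0.06,0,0,0,0],[0,0.06,0,0,0,0],[0,0.06,0,0,0,0],[0,0.06,0,0,0,0],[0,0.06,0,0,0,0],[0,0.06,0,0,0,0],[0,0.06,0,0,0,0],[0,0.06,0,0,0,0],[0,0.06,0,0,0,0],[0,0.06,0,0,0,0],[0,0.06,0,0,0,0],[0,0.06,0,0,0,0],[0,0.06,0,0,0,0],[0,0.06,0,0,0,0],[0,0.06,0,0,0,0]]]' | head -2;python3 - <<'E'
from h import *
r=trail(cv2.imread("pics/top0.png")[:,:,::-1])[0]
for i in range(4):
    t=bot.get_obs()["time"];print(t,trail(bot.camera("top"))[0]-r-.1949)
E
```

```text
time: 16.1
ee_pos: [0.521, 0.2003, 0.0449]
16.1 0.10082040746047835
16.15 0.10082040746047835
16.2 0.10082040746047835
16.25 0.10082040746047835
```

```bash
cat >> h.py <<'E'
def trail2(b):  # subpixel trailing edge
    a=b.astype(float);w=cv2.GaussianBlur(np.minimum(a[...,0],a[...,2])-a[...,1],(0,0),1.0)
    out=[]
    for v in range(156,205):
        k=np.where(w[v,165:475]>25)[0]+165
        if len(k)>6:
            u=k.max();out.append((u+(w[v,u]-25)/(w[v,u]-w[v,u+1]),v))
    o=np.array(out);u=np.percentile(o[:,0],75);X=ray("top",u,179,.108);return X[1]+.02*X[0]
R0=trail2(cv2.imread("pics/top0.png")[:,:,::-1])
def st(b): return trail2(b)-R0-.1949
E
python3 - <<'E'
from h import *
for i in range(6):
    t=bot.get_obs()["time"];print(t,st(bot.camera("top")))
print(bot.get_obs()["ee_pos"])
E
```

```text
16.3 0.10187027592116052
16.35 0.10175986305265014
16.4 0.10143991332187316
16.45 0.1011432426609489
16.5 0.10093437455747953
16.55 0.10072443538511824
[0.5210351  0.20013539 0.04487659]
```

The catch left a slow backward drift of about −5 mm/s, roughly 7 mm past the target. I'll hop to the rear and catch it there.

```bash
python3 -m crank '[[[0,0.5,0,0,0,0],[0,0,1,0,0,0],[0,0,1,0,0,0],[0,0,1,0,0,0],[0,0,1,0,0,0],[0,0,1,0,0,0],[-0.02,-1,0,0,0,0],[-0.02,-1,0,0,0,0],[-0.02,-1,0,0,0,0],[-0.02,-1,0,0,0,0],[-0.02,-1,0,0,0,0],[-0.02,-1,0,0,0,0],[-0.02,-1,0,0,0,0],[-0.02,-1,0,0,0,0],[-0.02,-1,0,0,0,0],[-0.02,-1,0,0,0,0],[-0.02,-1,0,0,0,0],[-0.02,-1,0,0,0,0],[-0.02,-0.75,0,0,0,0]]]' | head -2; python3 -m crank '[[[0,0,-0.4,0,0,0],[0,0,-0.9,0,0,0],[0,0,-1,0,0,0],[0,0,-1,0,0,0],[0,0,-1,0,0,0],[0,0,-0.7,0,0,0]]]' | head -2;python3 - <<'E'
from h import *
d=[]
for i in range(4):
    t=bot.get_obs()["time"];b=bot.camera("top");a=b.astype(int);print(t,st(b),(np.minimum(a[150:210,165:475,0],a[150:210,165:475,2])-a[150:210,165:475,1]>22).sum(),s_now()[0])
cv2.imwrite("pics/t9.png",b[:,:,::-1]);print(bot.get_obs()["time"],bot.get_obs()["ee_pos"])
E
```

```text
time: 18.18
ee_pos: [0.516, -0.0456, 0.145]
time: 18.68
ee_pos: [0.5152, -0.0436, 0.0425]
18.6833 0.0892931491733063 851 0.09000593620482229
18.7833 0.08883534581021665 839 0.08964219648247748
18.8833 0.08713263165948718 867 0.08903269091798606
18.9833 0.0871504846201808 860 0.08835122190131219
19.0833 [ 0.51657204 -0.04463591  0.04604752]
```

```bash
python3 - <<'E'
from h import *
b=cv2.imread("pics/t9.png");g=b.mean(2).astype(int)
print("rows v=126..160, cols 258..285")
for v in range(128,162,1):print(v,g[v,260:284])
E
```

```text
rows v=126..160, cols 258..285
128 [208 235 241 241 241 240 240 241 240 240 239 240 240 241 241 240 241 241
 241 231 180  92  45  43]
129 [199 228 235 236 236 236 236 237 236 234 230 232 237 238 238 235 235 239
 239 228 177  91  44  44]
130 [166 194 203 206 207 209 211 212 212 212 210 207 217 221 221 214 214 225
 227 214 161  84  44  44]
131 [124 140 147 147 148 149 151 153 159 179 191 173 167 170 172 171 172 180
 181 167 127  71  43  44]
132 [103 109 105  93  86  86  87  92 117 165 182 143 106 100 106 110 116 123
 124 119  97  58  43  45]
133 [ 93  95  84  65  55  55  54  63 107 165 177 125  70  56  58  67  84 102
 105 104  88  58  45  46]
134 [ 76  79  74  61  59  59  57  65 111 168 177 125  70  55  54  61  83 103
 107 105  90  58  45  45]
135 [ 71  71  69  68  68  68  66  75 118 172 181 130  78  63  64  68  87 105
 109 107  90  57  45  44]
136 [ 71  71  70  70  70  71  70  77 120 173 179 127  78  67  67  72  89 106
 110 106  90  57  45  46]
137 [ 71  71  70  71  70  70  69  77 120 172 175 118  74  67  68  72  89 105
 111 106  89  56  44  44]
138 [ 69  70  69  69  69  68  68  78 12
[... 1732 characters left out ...]
 141 140 141 140 141 141 149 181 200 177 146 141 140 141
 140 140 139 139 141 141]
156 [139 139 140 140 138 138 138 139 140 141 154 184 200 174 146 139 140 140
 140 141 139 139 141 140]
157 [134 139 139 133 130 129 130 133 143 149 153 168 175 155 138 138 141 142
 138 135 133 135 136 140]
158 [135 161 162 132 119 120 119 130 161 180 163 139 132 127 125 137 154 153
 135 125 121 124 130 142]
159 [141 186 192 141 117 116 116 132 177 203 174 130 115 116 120 145 175 171
 135 119 117 116 129 160]
160 [136 170 175 135 116 116 117 124 156 172 147 121 115 116 124 151 178 165
 130 116 116 114 131 172]
161 [129 147 144 120 115 118 116 118 132 136 118 114 116 117 124 150 158 132
 116 116 116 115 123 141]
```

```bash
python3 -m crank '[[[0,0,0,0,0,0],[0,0,0,0,0,0],[0,0,0,0,0,0],[0,0,0,0,0,0],[0,0,0,0,0,0],[0,0,0,0,0,0],[0,0,0,0,0,0],[0,0,0,0,0,0],[0,0,0,0,0,0],[0,0,0,0,0,0],[0,0,0,0,0,0],[0,0,0,0,0,0],[0,0,0,0,0,0],[0,0,0,0,0,0],[0,0,0,0,0,0],[0,0,0,0,0,0],[0,0,0,0,0,0],[0,0,0,0,0,0],[0,0,0,0,0,0],[0,0,0,0,0,0]]]' | head -2;python3 - <<'E'
from h import *
for i in range(4):
    t=bot.get_obs()["time"];b=bot.camera("top");print(t,st(b),s_now()[0])
E
```

```text
time: 20.75
ee_pos: [0.5158, -0.0448, 0.0449]
20.75 0.07952200562813402 0.08151545579362088
20.85 0.07898674175181417 0.08137409255956296
20.95 0.07914582851271432 0.08081784271040048
21.05 0.07864670315899094 0.08048728608901846
```

```bash
cat >> h.py <<'E'
IDX=ray("top",269.35,141.5,.095)@[.02,1,0]
def ptr(b):  # (pointer - index) along the track, m
    g=b.astype(float).mean(2)[150:156,230:330].mean(0);k=int(np.argmax(g-cv2.blur(g[None],(9,1))[0]))
    w=np.clip(g[k-4:k+5]-np.percentile(g[k-6:k+7],40)-3,0,None);u=230+(w*np.arange(k-4,k+5)).sum()/w.sum()
    return ray("top",u,150,.075)@[.02,1,0]-IDX
def track(n):
    d=np.array([(bot.get_obs()["time"],ptr(bot.camera("top"))) for _ in range(n)])
    print((d*1000).round(1)[:,1],"v mm/s",1000*np.polyfit(d[:,0],d[:,1],1)[0].round(5),"t",bot.get_obs()["time"],bot.get_obs()["ee_pos"].round(4))
E
python3 - <<'E'
from h import *
print(ptr(cv2.imread("pics/t9.png")),ray("side",305.4,190.4,.095)@[.02,1,0]-IDX)
track(6)
E
```

```text
-0.008722662526002664 -0.0008160608044731343
[-18.8 -18.9 -18.9 -18.8 -18.9 -18.7] v mm/s 0.36000000000000004 t 21.45 [ 0.5158 -0.0448  0.0449]
```

```bash
python3 -m crank '[[[0,0,0,0,0,0],[0,0,0,0,0,0],[0,0,0,0,0,0],[0,0,0,0,0,0],[0,0,0,0,0,0]]]' | head -1;python3 - <<'E'
from h import *
track(6)
E
```

```text
time: 21.87
[-16.4 -16.4 -16.2 -16.  -15.9 -15.8] v mm/s 2.85 t 22.1667 [ 0.5159 -0.0448  0.0449]
```

```bash
python3 -m crank '[[[0,-0.3,0.2,0,0,0],[0,0,1,0,0,0],[0,0,1,0,0,0],[0,0,1,0,0,0],[0,0,1,0,0,0],[0,0,0.8,0,0,0],[0.02,1,0,0,0,0],[0.02,1,0,0,0,0],[0.02,1,0,0,0,0],[0.02,1,0,0,0,0],[0.02,1,0,0,0,0],[0.02,1,0,0,0,0],[0.02,1,0,0,0,0],[0.02,1,0,0,0,0],[0.02,1,0,0,0,0],[0.02,1,0,0,0,0],[0.02,1,0,0,0,0],[0.02,1,0,0,0,0],[0.02,0.8,0,0,0,0]]]' | head -2; python3 -m crank '[[[0,0,-0.5,0,0,0],[0,0,-0.9,0,0,0],[0,0,-1,0,0,0],[0,0,-1,0,0,0],[0,0,-1,0,0,0],[0,0,-0.6,0,0,0]]]' | head -2;python3 - <<'E'
from h import *
track(6)
E
```

```text
time: 23.75
ee_pos: [0.5211, 0.2062, 0.1452]
time: 24.25
ee_pos: [0.5202, 0.204, 0.0424]
[-9.  -8.8 -8.7 -8.5 -8.5 -8.4] v mm/s 2.18 t 24.55 [0.5219 0.2053 0.0464]
```

```bash
python3 -m crank '[[[0,-0.27,0,0,0,0],[0,-0.27,0,0,0,0],[0,0,0,0,0,0],[0,0,0,0,0,0],[0,0,0,0,0,0],[0,0,0,0,0,0],[0,0,0,0,0,0],[0,0,0,0,0,0],[0,0,0,0,0,0],[0,0,0,0,0,0],[0,0,0,0,0,0],[0,0,0,0,0,0],[0,0,0,0,0,0],[0,0,0,0,0,0],[0,0,0,0,0,0],[0,0,0,0,0,0]]]' | head -2;python3 - <<'E'
from h import *
track(8)
E
```

```text
time: 25.88
ee_pos: [0.5211, 0.1944, 0.0449]
[-4.7 -4.5 -4.7 -4.8 -4.7 -4.5 -4.5 -4.3] v mm/s 0.91 t 26.2833 [0.521  0.1944 0.0449]
```

```bash
python3 -m crank '[[[0,0.0036,0,0,0,0],[0,0.0036,0,0,0,0],[0,0.0036,0,0,0,0],[0,0.0036,0,0,0,0],[0,0.0036,0,0,0,0],[0,0.0036,0,0,0,0],[0,0.0036,0,0,0,0],[0,0.0036,0,0,0,0],[0,0.0036,0,0,0,0],[0,0.0036,0,0,0,0],[0,0.0036,0,0,0,0],[0,0.0036,0,0,0,0],[0,0.0036,0,0,0,0],[0,0.0036,0,0,0,0],[0,0.0036,0,0,0,0],[0,0.0036,0,0,0,0],[0,0.0036,0,0,0,0],[0,0.0036,0,0,0,0],[0,0.0036,0,0,0,0],[0,0.0036,0,0,0,0]]]' | head -2; python3 -c 'from h import *;track(3)'; python3 -m crank '[[[0,0.0036,0,0,0,0],[0,0.0036,0,0,0,0],[0,0.0036,0,0,0,0],[0,0.0036,0,0,0,0],[0,0.0036,0,0,0,0],[0,0.0036,0,0,0,0],[0,0.0036,0,0,0,0],[0,0.0036,0,0,0,0],[0,0.0036,0,0,0,0],[0,0.0036,0,0,0,0],[0,0.0036,0,0,0,0],[0,0.0036,0,0,0,0],[0,0.0036,0,0,0,0],[0,0.0036,0,0,0,0],[0,0.0036,0,0,0,0]]]' | head -2; python3 -c 'from h import *;track(4)'
```

```text
time: 27.95
ee_pos: [0.5211, 0.1959, 0.0449]
[-0.7 -0.6 -0.5] v mm/s 1.74 t 28.1 [0.521  0.1958 0.0449]
time: 29.35
ee_pos: [0.5211, 0.1969, 0.0449]
[1.8 1.9 1.9 2. ] v mm/s 1.7799999999999998 t 29.55 [0.521  0.1969 0.0449]
```

```bash
python3 -m crank '[[[0,0.0025,0,0,0,0],[0,0.0025,0,0,0,0],[0,0.0025,0,0,0,0],[0,0.0025,0,0,0,0],[0,0.0025,0,0,0,0],[0,0.0025,0,0,0,0],[0,0.0025,0,0,0,0],[0,0.0025,0,0,0,0],[0,0.0025,0,0,0,0],[0,0.0025,0,0,0,0],[0,0.0025,0,0,0,0],[0,0.0025,0,0,0,0]]]' | head -2; python3 -c 'from h import *;track(6)'
```

```text
time: 30.55
ee_pos: [0.521, 0.1975, 0.0449]
[2.2 2.2 2.2 2.2 2.1 2.1] v mm/s -0.38 t 30.85 [0.5211 0.1975 0.0449]
```

It's now at about +2.1 mm and drifting very slowly back. I'm withdrawing the finger and watching.

```bash
python3 -m crank '[[[0,0.5,0,0,0,0],[0,0.3,0.5,0,0,0],[0,0,1,0,0,0],[0,0,1,0,0,0],[0,0,1,0,0,0],[0,0,1,0,0,0],[0,0,1,0,0,0],[0,0,0,0,0,0]]]' | head -2; python3 -c 'from h import *;track(8)'
```

```text
time: 31.52
ee_pos: [0.5224, 0.2149, 0.16]
[1.9 2.  2.  1.9 1.8 1.8 1.8 1.8] v mm/s -0.44 t 31.9167 [0.5207 0.2135 0.154 ]
```

```bash
for i in 1 2; do python3 -m crank '[[[0,0,0,0,0,0],[0,0,0,0,0,0],[0,0,0,0,0,0],[0,0,0,0,0,0],[0,0,0,0,0,0],[0,0,0,0,0,0],[0,0,0,0,0,0],[0,0,0,0,0,0],[0,0,0,0,0,0],[0,0,0,0,0,0],[0,0,0,0,0,0],[0,0,0,0,0,0],[0,0,0,0,0,0],[0,0,0,0,0,0],[0,0,0,0,0,0],[0,0,0,0,0,0],[0,0,0,0,0,0],[0,0,0,0,0,0],[0,0,0,0,0,0],[0,0,0,0,0,0]]]' | head -1;  python3 -c 'from h import *;track(4)'; done; python3 - <<'E'
from h import *
a=bot.camera("side");b=bot.camera("top")
c=np.hstack([cv2.resize(x,(400,400),interpolation=cv2.INTER_CUBIC) for x in(a[165:245,265:345],b[110:190,230:310])])
cv2.imwrite("pics/p10.png",c[:,:,::-1])
E
```

```text
time: 33.58
[2.  1.9 1.9 1.9] v mm/s -0.69 t 33.7833 [0.521  0.2135 0.1549]
time: 35.45
[2.  2.  2.  1.9] v mm/s -0.7200000000000001 t 35.65 [0.5211 0.2135 0.1549]
```

View pics/p10.png

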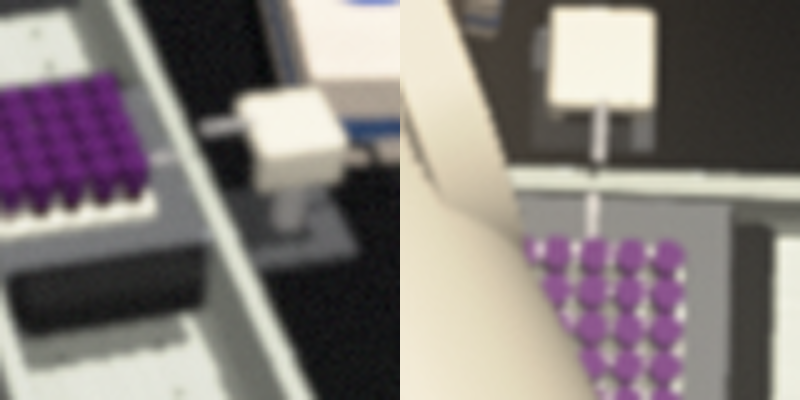

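The last picture shows the pointer (594,215 in the top crop) under the index tip (598,160), about 2 mm off at most. The shuttle hasn't moved measurably over 4 s and the robot is clear, so I'm handing in.

```bash
python3 -c 'from workcell import bot;print(bot.job_done())'
```

```text
the job is handed in; nothing more can be done
None
```

I handed the job in with the shuttle standing still and untouched, its pointer about 2 mm past the reader's index finger by my camera measurement (good to about 1 mm); I left that rather than risk another nudge, and no verdict came back.

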